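# Lock the air regulators in order

## Robot

A 6-joint arm with a two-finger parallel gripper is mounted at the origin on the work surface. World frame = base frame: x ahead of the robot, y to its left, z up, the work surface at z = 0. Lengths are in mm, angles in rad, forces in N, time in s.
With the tool pointing down it reaches from about 400 to 925 mm from the base axis. Payload 12.5 kg.
Tool frame: the origin (TCP) lies at the very end of the fingers, on their centre line; the grasp point (between the pads) lies 19 mm behind it; z points along the fingers, y is the line along which they close (so a half turn about z gives the same grasp; the last joint's range is limited). The gripper opens to 95 mm and grips with 3 to 60 N. Pads are 20 mm wide; open, the fingers measure 119 mm over their backs; the gripper's body (75 mm by 180 mm) begins 59 mm behind the grasp point.
Start: joints at [-1.404, 0.491, 1.559, -0, 1.092, -0.106], TCP at [168.416, -601.899, 214.661] pointing down, gripper open.
Joint ranges: [-3.1, 3.1], [-0.84, 2.19], [0.05, 2.79], [-1.13, 4.28], [0.06, 2.93], [-2.69, 2.69]. Speed limits (rad/s): [2.22, 2.22, 2.79, 3.14, 3.14, 3.14].

## Interface

Orientations are given as [roll, pitch, yaw] about the fixed x, y, z axes, in that order (R = Rz(yaw) Ry(pitch) Rx(roll)).
In Python, from cell import state, imaging, env, spot_in, mark_of gives the robot as it stands. The module is installed in compiled form; this text tells all that it offers.
- The arm moves only by the tool step_arm, never from a script. Its argument "increments" is a list of rows, each an object with "slide": the shift along the tool's x, y, z in m, a list of three; "roll": the turn about the tool's z in rad. A call has 1 to 5 rows; each row is the pose to reach, as a shift and turn from the pose commanded when the call began, along the tool's axes at that moment; what a row does not reach only later rows make up. A row lasts 1/8 s, in which the tool goes at most 62.5 mm and 10.7 degrees, less where a joint would pass 70% of its speed; a pose out of reach is approached as far as the arm can. A call with a gripper value outside its range is refused whole. "fingers" is the opening, from 0 (shut) to 1 (fully open), set as the call begins (left out, the last holds). The fingers move at their own pace and stop on an object; the grip force is fixed at half the most. Time passes only in rows, so rows that repeat a pose let the fingers close. It gives the time, the measured TCP pose, the force, the opening and the grip force at its end, in the units of the state.
- state(): the state, without advancing time (a new reading comes with each control period).
- imaging.read_camera(name): name is "scene" or "top" or "wrist"; returns a dict with "color" (480x640x3 uint8, red, green, blue), "z_map" (480x640 float32, mm along the optical axis (not along the pixel's ray), 0 where there is no reading), "intrinsics" (3x3 intrinsics, pixels), "camera_from_world" (4x4, takes a point from world to camera coordinates). Camera axes: x right, y up, looking along -z (the intrinsics and any distortion apply to the point x, -y, -z); pixel columns grow to the right and rows downward; lengths in mm; the calibration is good to about 2 mm. A picture is of the moment at which its call begins.
- env.job_done(): hands the job in; it is judged then, once.
Trained networks look in the newest picture that a camera, given by its name, has taken for a name from the list of things; names that differ only in an ending like _2 or _b are one class to them, and where a whole thing is asked for, a point or a joint stands for the part that bears it (a point fixed in the world has none). Each returns a list of dicts, best first, with "confidence" (0 to 1); they miss things now and then, are a little off and sometimes report something else, mostly with a low value. They report only what shows in the picture. A call takes as long as a camera call. They do not tell look-alikes from the thing itself.
- spot_in(camera, target): "bbox" ([left, top, right, bottom] in pixels, round what is visible of it).
- mark_of(camera, target): "uv" ([column, row] in pixels: a listed point, or the origin of a listed thing).
The state is a dict: "t": time; "joints": joint angles; "qvel": joint speeds; "tau": joint torques, N m; "eef_pos": TCP position; "tcp_rot": TCP orientation; "ft_force": force on the tool from outside, world axes, zero at the start; "moment": the same for the moment, N m; "opening": opening from 0.0 (shut) to 1.0 (fully open); "grip_force": force on a finger pad.
Only numpy, scipy, OpenCV 4.12 (cv2) and the standard library are available. Lean on these libraries where they do the work, as an engineer would, in place of code of your own. Each camera call takes 0.05 s, during which the arm holds its last target. There are 200 camera calls.

## Task

The air pressures for the ventilator prototype are set: lock three regulators by pressing their knobs lightly from above until each is fully down, first the blue-topped one, then the yellow, then the green. Leave the red-topped knob up, do not lift, tip or push the regulators about, and leave the other things on the bench where they are.

Things in the scene. Friction and masses are not known exactly. Their poses are not given: they have to be found in the camera images.
- reg_blue: air pressure regulator with the blue-topped knob: a loose, upright column 131 mm tall, about 0.95 kg, standing on a heavy round steel foot (diameter 90 mm, 12 mm thick); above it a clear bowl, a 42 mm square aluminium block (top at 83 mm) with a round gauge on its +x side and brass ports on both y sides, and the knob on top. Origin: centre of the foot's underside, z up
- blue_top (a point): centre of the top of the blue pad on the knob. The knob is black, 40 mm in diameter, 26 mm high; on it a springy blue pad, diameter 34 mm, 10 mm high, gives up to 8 mm at 2.5 N per mm and springs back. Untouched, this point is 131 mm above the table with the knob up (an orange ring shows under the knob), 124 mm with it locked (ring hidden). It moves with the pad
- blue_knob (a joint): how far the blue-topped knob is pushed down, m: 0 fully up (unlocked), 0.007 fully down on its firm stop (locked). It resists with about 3 N all the way down (so the pad gives by 1 to 2 mm first, and by more once the stop is reached; 8 to 15 N on the pad surely brings it home), and it stays where it is left; it starts within 1 mm of fully up
- reg_yellow: air pressure regulator with the yellow-topped knob: a loose, upright column 131 mm tall, about 0.95 kg, standing on a heavy round steel foot (diameter 90 mm, 12 mm thick); above it a clear bowl, a 42 mm square aluminium block (top at 83 mm) with a round gauge on its +x side and brass ports on both y sides, and the knob on top. Origin: centre of the foot's underside, z up
- yellow_top (a point): centre of the top of the yellow pad on the knob. The knob is black, 40 mm in diameter, 26 mm high; on it a springy yellow pad, diameter 34 mm, 10 mm high, gives up to 8 mm at 2.5 N per mm and springs back. Untouched, this point is 131 mm above the table with the knob up (an orange ring shows under the knob), 124 mm with it locked (ring hidden). It moves with the pad
- yellow_knob (a joint): how far the yellow-topped knob is pushed down, m: 0 fully up (unlocked), 0.007 fully down on its firm stop (locked). It resists with about 3 N all the way down (so the pad gives by 1 to 2 mm first, and by more once the stop is reached; 8 to 15 N on the pad surely brings it home), and it stays where it is left; it starts within 1 mm of fully up
- reg_green: air pressure regulator with the green-topped knob: a loose, upright column 131 mm tall, about 0.95 kg, standing on a heavy round steel foot (diameter 90 mm, 12 mm thick); above it a clear bowl, a 42 mm square aluminium block (top at 83 mm) with a round gauge on its +x side and brass ports on both y sides, and the knob on top. Origin: centre of the foot's underside, z up
- green_top (a point): centre of the top of the green pad on the knob. The knob is black, 40 mm in diameter, 26 mm high; on it a springy green pad, diameter 34 mm, 10 mm high, gives up to 8 mm at 2.5 N per mm and springs back. Untouched, this point is 131 mm above the table with the knob up (an orange ring shows under the knob), 124 mm with it locked (ring hidden). It moves with the pad
- green_knob (a joint): how far the green-topped knob is pushed down, m: 0 fully up (unlocked), 0.007 fully down on its firm stop (locked). It resists with about 3 N all the way down (so the pad gives by 1 to 2 mm first, and by more once the stop is reached; 8 to 15 N on the pad surely brings it home), and it stays where it is left; it starts within 1 mm of fully up
- reg_red: air pressure regulator with the red-topped knob: a loose, upright column 131 mm tall, about 0.95 kg, standing on a heavy round steel foot (diameter 90 mm, 12 mm thick); above it a clear bowl, a 42 mm square aluminium block (top at 83 mm) with a round gauge on its +x side and brass ports on both y sides, and the knob on top. Origin: centre of the foot's underside, z up
- red_top (a point): centre of the top of the red pad on the knob. The knob is black, 40 mm in diameter, 26 mm high; on it a springy red pad, diameter 34 mm, 10 mm high, gives up to 8 mm at 2.5 N per mm and springs back. Untouched, this point is 131 mm above the table with the knob up (an orange ring shows under the knob), 124 mm with it locked (ring hidden). It moves with the pad
- red_knob (a joint): how far the red-topped knob is pushed down, m: 0 fully up (unlocked), 0.007 fully down on its firm stop (locked). It resists with about 3 N all the way down (so the pad gives by 1 to 2 mm first, and by more once the stop is reached; 8 to 15 N on the pad surely brings it home), and it stays where it is left; it starts within 1 mm of fully up
- meter: blue handheld multimeter lying flat, 75 x 150 x 37 mm (x, y, z), 350 g. Origin: centre of its underside
- fan: black cooling fan standing on edge, 38 mm thick along its x, 80 x 80 mm along y and z, 220 g. Origin: centre of its underside
- fitting: brass pipe fitting standing upright, 30 mm in diameter, 36 mm tall, 60 g. Origin: centre of its underside
- wrench: steel wrench lying flat, 150 mm long along its x, under 20 mm high. Origin: near the middle of its underside
Things that resemble listed ones, but are neither listed nor needed, are in the scene too. Leave any purple look-alike of the reg_blue alone.

How it is judged (in metres and radians):
On the way, in this order (a step that is already met when the one before it is completed fails the run):
1. the blue-topped knob is fully down, those after it and the red one still up (value of joint blue_knob above 0.0055 m and value of joint each of yellow_knob, green_knob, red_knob below 0.003 m), for 0.1 s.
2. the yellow-topped knob is fully down, those after it and the red one still up (value of joint each of blue_knob, yellow_knob above 0.0055 m and value of joint each of green_knob, red_knob below 0.003 m), for 0.1 s.
3. the green-topped knob is fully down, those after it and the red one still up (value of joint each of blue_knob, yellow_knob, green_knob above 0.0055 m and value of joint red_knob below 0.003 m), for 0.1 s.
At the end, for the whole second after the job is handed in: The blue, yellow and green knobs are pushed down at least 5.5 of their 7 mm, the red one less than 3 mm; all regulators stand upright (within 0.1 rad), at rest and within 20 mm of where they started; multimeter, fan, fitting and wrench are within 20 mm of where they started (all of step 3 and angle between each of reg_blue, reg_yellow, reg_green, reg_red's own z axis and vertical below 0.1 rad and distance of each of reg_blue, reg_yellow, reg_green, reg_red, meter, fan, fitting, wrench from where it was at the start of the episode below 0.02 m and linear speed of each of reg_blue, reg_yellow, reg_green, reg_red below 0.02 m/s); the robot touches nothing.
It fails at once if out of order: the yellow knob is pushed (over 3 mm) before the blue one is fully down, or the green before the yellow ((value of joint yellow_knob above 0.003 m and value of joint blue_knob below 0.0055 m) or (value of joint green_knob above 0.003 m and value of joint yellow_knob below 0.0055 m)).
It fails at once if the red knob is pushed (over 3 mm) (value of joint red_knob above 0.003 m).
It fails at once if a regulator is pressed hard (over 35 N) (contact force between any of the arm, the fingers and reg_blue above 35 N or contact force between any of the arm, the fingers and reg_yellow above 35 N or contact force between any of the arm, the fingers and reg_green above 35 N or contact force between any of the arm, the fingers and reg_red above 35 N).
It fails at once if a regulator is lifted (over 8 mm), shifted (over 20 mm) or tipped (over 0.2 rad) (height (world z) of any of reg_blue, reg_yellow, reg_green, reg_red above 0.008 m or distance of any of reg_blue, reg_yellow, reg_green, reg_red from where it was at the start of the episode above 0.02 m or angle between any of reg_blue, reg_yellow, reg_green, reg_red's own z axis and vertical above 0.2 rad).
It fails at once if the multimeter, fan, fitting or wrench is moved (over 20 mm) (distance of any of meter, fan, fitting, wrench from where it was at the start of the episode above 0.02 m).
It also fails if it takes over 48 s, if anything falls off the work surface, if the arm or the gripper's body presses on something with over 40 N, if the wrist force passes 120 N, or if a joint passes its speed limit or range.

## Working session

There is one attempt and no reset: what is moved stays moved. The work goes in short steps, Python scripts to look and compute and a tool call to move; the robot and the scene stay as the last step left them, time stands still between calls to the robot, and variables do not carry over. Pictures are saved under pics/ and viewed, at most 10 in all, crops included, and the job is handed in when it is done.

Besides the shell and the picture viewer there is one more tool, called after "Request:" by a JSON object that holds its "op" and its "data". step_arm: Moves the arm, as the interface text tells. Its arguments: {"type":"object","properties":{"increments":{"type":"array"},"fingers":{"type":"number"}},"required":["increments"]}

```bash
mkdir -p pics; cat > h.py <<'E'
import numpy as np, cv2
from cell import state, imaging, env, spot_in, mark_of
def cam(n):
    return imaging.read_camera(n)
def world(c,u,v,z=None):
    """pixel -> world; by plane z if given else depth"""
    K=c["intrinsics"];T=np.linalg.inv(c["camera_from_world"])
    d=np.array([(u-K[0,2])/K[0,0],-(v-K[1,2])/K[1,1],-1])
    if z is None:
        s=np.median(c["z_map"][int(v)-1:int(v)+2,int(u)-1:int(u)+2])
    else:
        r=T[:3,:3]@d; s=(z-T[2,3])/r[2]
    return T[:3,:3]@(d*s)+T[:3,3]
def save(c,n): cv2.imwrite("pics/"+n+".png",c["color"][:,:,::-1])
E
python3 - <<'E'
from h import *
for n in ("top","scene"):
    c=cam(n);save(c,n+"0")
    for k in ("blue","yellow","green","red"):
        for m in mark_of(n,k+"_top")[:3]:
            u,v=m["uv"];print(n,k,np.round(m["uv"]),round(m["confidence"],2),np.round(world(c,u,v)),np.round(world(c,u,v,131)))
s=state();print(s["eef_pos"],s["tcp_rot"],s["t"],s["opening"],s["ft_force"])
E
```

```text
top blue [383. 279.] 0.77 [ 502. -108.  129.] [ 502. -108.  131.]
top blue [472. 333.] 0.58 [ 393. -273.  130.] [ 393. -273.  131.]
top blue [454. 268.] 0.22 [ 526. -257.   81.] [ 519. -246.  131.]
top yellow [287. 226.] 0.73 [610.  77. 131.] [610.  77. 131.]
top green [182. 264.] 0.67 [541. 282. 129.] [541. 282. 131.]
scene blue [307. 154.] 0.69 [ 384. -282.  130.] [ 385. -281.  131.]
scene blue [321. 199.] 0.48 [506. -93. 129.] [508. -90. 131.]
scene blue [231. 342.] 0.15 [799.  35.  39.] [841. 123. 131.]
scene yellow [346. 256.] 0.88 [604.  80. 130.] [605.  82. 131.]
scene yellow [230. 344.] 0.25 [802.  34.  37.] [843. 124. 131.]
scene green [483. 299.] 0.57 [539. 286. 131.] [539. 286. 131.]
scene red [252. 172.] 0.65 [ 534. -286.  130.] [ 535. -285.  131.]
[ 168.40809867 -601.87312512  214.6244657 ] [-3.14157912e+00 -7.19546981e-06  2.72785496e-01] 0.5 0.9989251657959838 [ 0.87769162 -0.53716     0.33881619]
```

View pics/top0.png

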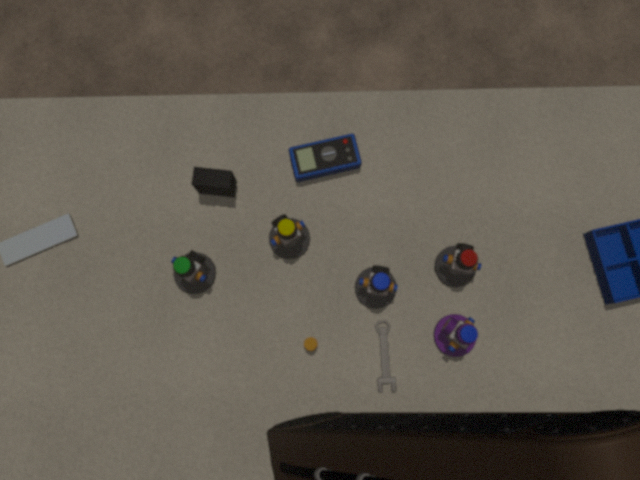

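View pics/scene0.png

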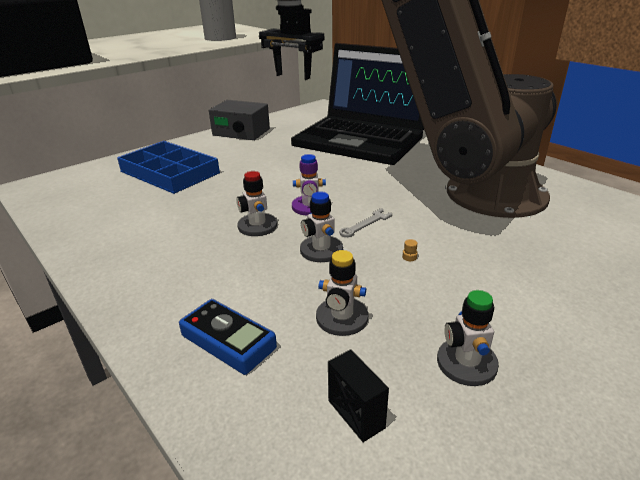

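The top view shows the real blue at (381,282), yellow (287,228), green (182,265) and red (469,258). The purple-footed look-alike is at (468,334). I'll get colour centroids of the pads next.

```bash
cat >> h.py <<'E'
HUE={"blue":(112,128),"yellow":(24,34),"green":(50,75),"red":(0,6)}
def pads(c,zlo=115,zhi=140):
    """centroids (world, z from depth) of coloured blobs at pad height"""
    hsv=cv2.cvtColor(c["color"],cv2.COLOR_RGB2HSV)
    K=c["intrinsics"];T=np.linalg.inv(c["camera_from_world"]);v,u=np.mgrid[:480,:640];s=c["z_map"]
    P=np.stack([(u-K[0,2])/K[0,0]*s,-(v-K[1,2])/K[1,1]*s,-s],-1)@T[:3,:3].T+T[:3,3]
    for k,(a,b) in HUE.items():
        m=((hsv[...,0]>=a)&(hsv[...,0]<=b)&(hsv[...,1]>140)&(hsv[...,2]>50)&(P[...,2]>zlo)&(P[...,2]<zhi)&(s>0)).astype(np.uint8)
        n,l,st,ce=cv2.connectedComponentsWithStats(m)
        for i in range(1,n):
            if st[i,4]<25: continue
            Q=P[l==i];top=Q[Q[:,2]>np.percentile(Q[:,2],90)-4]
            print(k,"px",np.round(ce[i]),st[i,4],"mid",np.round((top.min(0)+top.max(0))/2,1),"mean",np.round(top.mean(0),1),"ext",np.round(np.ptp(top,axis=0)))
def inc(p):
    from scipy.spatial.transform import Rotation as R
    s=state();r=R.from_euler("xyz",s["tcp_rot"]).as_matrix()
    print("eef",np.round(s["eef_pos"],1),"inc",np.round(r.T@(np.array(p)-s["eef_pos"])/1000,4),"F",np.round(s["ft_force"],1),"t",round(s["t"],2))
E
python3 - <<'E'
from h import *
for n in ("top","scene"): print(n);pads(cam(n))
inc([503,-105,215])
E
```

```text
top
blue px [381. 281.] 222 mid [ 497.5 -103.2  132.8] mean [ 497.9 -103.1  131.3] ext [31. 31.  7.]
blue px [468. 334.] 221 mid [ 391.6 -265.6  133.1] mean [ 391.7 -265.4  131.8] ext [30. 31.  7.]
yellow px [286. 227.] 247 mid [608.6  78.9 132.4] mean [608.6  78.6 130.9] ext [32. 32.  8.]
green px [182. 265.] 213 mid [538.3 282.1 132.5] mean [538.6 282.1 132. ] ext [31. 29.  5.]
red px [468. 257.] 229 mid [ 539.  -276.6  132.6] mean [ 539.2 -276.4  131.7] ext [30. 30.  7.]
scene
blue px [307. 158.] 84 mid [ 394.5 -267.6  131.5] mean [ 395.2 -265.9  131.3] ext [28. 30.  5.]
blue px [320. 198.] 170 mid [ 499.2 -104.4  130. ] mean [ 499.5 -103.5  130.4] ext [29. 32.  5.]
yellow px [342. 256.] 127 mid [608.6  76.3 131.4] mean [609.7  77.4 131. ] ext [30. 31.  4.]
green px [479. 300.] 403 mid [539.2 281.  130.7] mean [541.  281.6 130.8] ext [32. 32.  6.]
red px [252. 176.] 129 mid [ 539.7 -278.3  130.1] mean [ 540.9 -276.   130.6] ext [28. 32.  5.]
eef [ 168.4 -601.9  214.7] inc [ 4.561e-01 -3.884e-01 -4.000e-04] F [0.2 0.4 0.5] t 0.6
```

Request:
{"op": "step_arm", "data": {"increments": [{"slide":[0.045,-0.039,0],"roll":0},{"slide":[0.09,-0.078,0],"roll":0},{"slide":[0.135,-0.117,0],"roll":0},{"slide":[0.18,-0.156,0],"roll":0},{"slide":[0.225,-0.195,0],"roll":0}], "fingers": 0}}

```text
t: 1.23
eef_pos: [333.3, -351.9, 214.9]
tcp_rot: [3.141, -0.0, 0.272]
ft_force: [0.5, -0.9, 0.3]
opening: 0.534
grip_force: 0.0
```

```bash
python3 -c "
from h import *
inc([498.5,-103.8,215])"
```

```text
eef [ 333.3 -351.9  214.9] inc [ 2.258e-01 -1.945e-01 -2.000e-04] F [ 0.5 -0.9  0.3] t 1.23
```

Request:
{"op": "step_arm", "data": {"increments": [{"slide":[0.045,-0.039,0],"roll":0},{"slide":[0.09,-0.078,0],"roll":0},{"slide":[0.135,-0.117,0],"roll":0},{"slide":[0.18,-0.156,0],"roll":0},{"slide":[0.227,-0.1955,0],"roll":0}]}}

```text
t: 1.85
eef_pos: [499.4, -102.3, 214.9]
tcp_rot: [3.141, -0.001, 0.273]
ft_force: [-0.3, -0.5, 0.4]
opening: 0.028
grip_force: 0.0
```

Request:
{"op": "step_arm", "data": {"increments": [{"slide":[0,0,0.03],"roll":0},{"slide":[0,0,0.055],"roll":0},{"slide":[0,0,0.055],"roll":0}]}}

```text
t: 2.22
eef_pos: [497.9, -103.7, 158.5]
tcp_rot: [-3.14, 0.002, 0.273]
ft_force: [0.8, 0.2, -0.3]
opening: 0.007
grip_force: 0.0
```

```bash
python3 - <<'E'
from h import *
inc([498.5,-103.8,160])
c=cam("wrist");save(c,"w1");pads(c)
c=cam("scene");cv2.imwrite("pics/s1.png",cv2.resize(c["color"][120:280,230:430,::-1],None,fx=4,fy=4)[:600])
E
```

```text
eef [ 497.9 -103.7  158.5] inc [ 0.0006  0.0003 -0.0015] F [ 0.8  0.2 -0.3] t 2.23
blue px [319. 268.] 1421 mid [ 499.6 -105.9  129.1] mean [ 502.4 -105.3  129.6] ext [30. 33.  5.]
yellow px [18.  3.] 207 mid [596.5  72.3 129.6] mean [596.1  72.4 129.8] ext [ 6. 17.  4.]
red px [612. 287.] 1912 mid [ 539.2 -280.3  129.6] mean [ 539.5 -279.8  130. ] ext [33. 34.  4.]
```

View pics/w1.png

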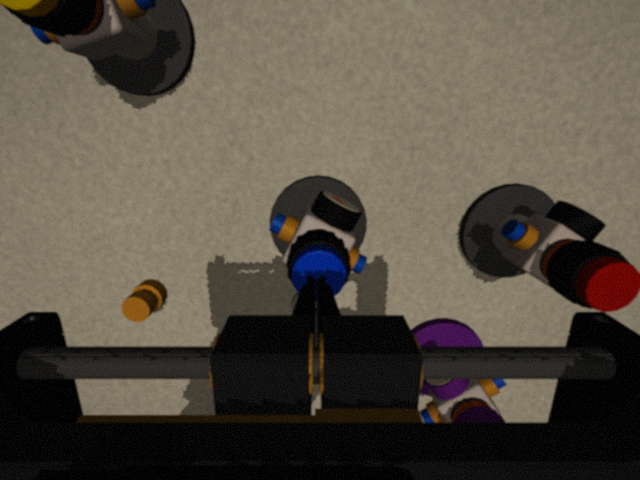

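View pics/s1.png

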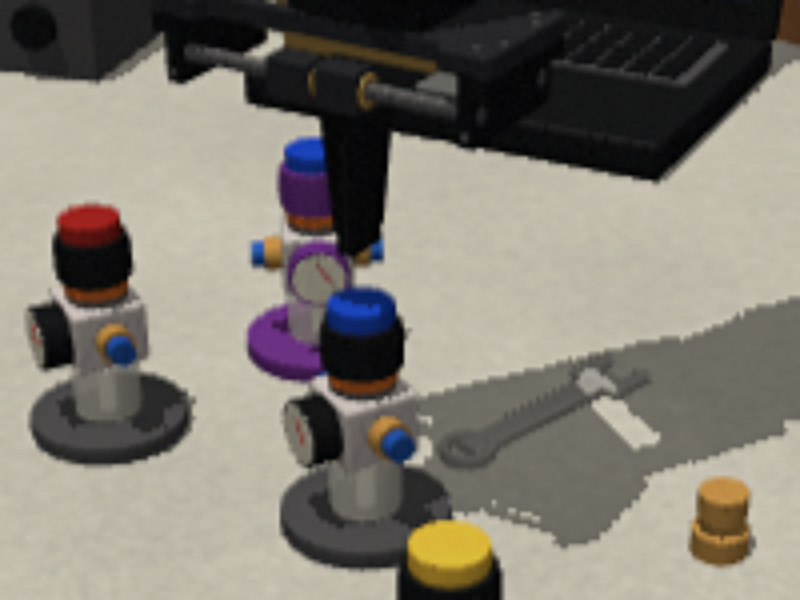

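The wrist view shows the closed fingers centred on the blue pad, at (319,268). In the scene view they are above the black-bodied regulator, clear of the purple one. Descending now.

Request:
{"op": "step_arm", "data": {"increments": [{"slide":[0.001,0.001,0.015],"roll":0},{"slide":[0.001,0.001,0.025],"roll":0},{"slide":[0.001,0.001,0.029],"roll":0},{"slide":[0.001,0.001,0.032],"roll":0},{"slide":[0.001,0.001,0.034],"roll":0}]}}

```text
t: 2.95
eef_pos: [499.6, -104.8, 125.6]
tcp_rot: [3.142, 0.0, 0.273]
ft_force: [-2.2, 0.1, 2.3]
opening: 0.002
grip_force: 1.3
```

Request:
{"op": "step_arm", "data": {"increments": [{"slide":[0,0,0.002],"roll":0},{"slide":[0,0,0.003],"roll":0},{"slide":[0,0,0.004],"roll":0},{"slide":[0,0,0.005],"roll":0},{"slide":[0,0,0.005],"roll":0}]}}

```text
t: 3.58
eef_pos: [499.8, -104.8, 121.0]
tcp_rot: [3.141, -0.0, 0.273]
ft_force: [-3.6, 0.4, 8.4]
opening: 0.005
grip_force: 4.0
```

Request:
{"op": "step_arm", "data": {"increments": [{"slide":[0,0,0.001],"roll":0},{"slide":[0,0,0.0015],"roll":0},{"slide":[0,0,0.0015],"roll":0}]}}

```text
t: 3.95
eef_pos: [499.8, -104.8, 119.7]
tcp_rot: [3.141, -0.0, 0.273]
ft_force: [-3.2, 0.4, 11.6]
opening: 0.002
grip_force: 5.6
```

Request:
{"op": "step_arm", "data": {"increments": [{"slide":[0,0,-0.008],"roll":0},{"slide":[0,0,-0.025],"roll":0},{"slide":[0,0,-0.055],"roll":0},{"slide":[0,0,-0.065],"roll":0}]}}

```text
t: 4.45
eef_pos: [500.4, -104.9, 185.5]
tcp_rot: [3.14, -0.002, 0.273]
ft_force: [-0.6, -0.6, 1.0]
opening: 0.008
grip_force: 0.0
```

```bash
python3 - <<'E'
from h import *
inc([608.6,77.8,184])
c=cam("scene");pads(c);cv2.imwrite("pics/s2.png",cv2.resize(c["color"][140:290,230:430,::-1],None,fx=4,fy=4))
E
```

```text
eef [ 500.4 -104.9  185.5] inc [ 0.1534 -0.1468  0.0016] F [-0.6 -0.6  1. ] t 4.45
blue px [306. 159.] 69 mid [ 395.9 -268.1  131. ] mean [ 398.2 -268.   131.4] ext [25. 28.  5.]
blue px [320. 200.] 158 mid [ 499.6 -105.2  123.8] mean [ 500.1 -103.6  124.2] ext [30. 31.  5.]
yellow px [342. 256.] 119 mid [609.2  76.  130.5] mean [610.3  77.2 131. ] ext [29. 29.  4.]
green px [479. 300.] 404 mid [539.5 281.  130.5] mean [541.  281.7 130.8] ext [32. 31.  5.]
red px [252. 176.] 130 mid [ 539.5 -279.   130.7] mean [ 540.7 -276.3  130.8] ext [31. 34.  5.]
```

View pics/s2.png

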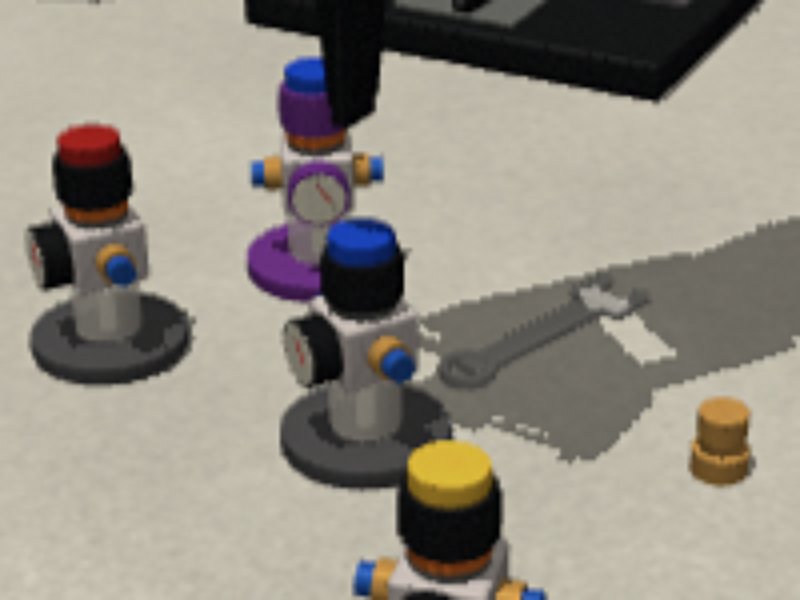

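The blue knob is locked: its ring is hidden and the pad is at 124 mm. Next is yellow.

Request:
{"op": "step_arm", "data": {"increments": [{"slide":[0.039,-0.037,0],"roll":0},{"slide":[0.077,-0.073,0],"roll":0},{"slide":[0.116,-0.11,0],"roll":0},{"slide":[0.154,-0.1465,0],"roll":0},{"slide":[0.154,-0.1465,0.02],"roll":0}]}}

```text
t: 5.12
eef_pos: [610.1, 80.8, 163.4]
tcp_rot: [3.141, -0.002, 0.276]
ft_force: [-0.0, -0.6, -1.4]
opening: 0.005
grip_force: 0.0
```

```bash
python3 - <<'E'
from h import *
c=cam("wrist");pads(c);inc([609,77.5,120])
E
```

```text
yellow px [323. 262.] 877 mid [616.1  76.4 129.6] mean [617.6  77.8 129.9] ext [19. 32.  5.]
green px [  3. 296.] 185 mid [539.2 265.8 128.9] mean [540.4 265.2 129.1] ext [23.  6.  5.]
eef [607.9  79.5 160. ] inc [0.0007 0.0022 0.04  ] F [-0.3 -0.6 -2.3] t 5.17
```

Request:
{"op": "step_arm", "data": {"increments": [{"slide":[0.001,0.001,0.0],"roll":0},{"slide":[0.001,0.001,0.015],"roll":0},{"slide":[0.001,0.001,0.024],"roll":0},{"slide":[0.001,0.001,0.027],"roll":0},{"slide":[0.001,0.001,0.027],"roll":0}]}}

```text
t: 5.8
eef_pos: [609.8, 77.0, 137.0]
tcp_rot: [3.142, 0.0, 0.273]
ft_force: [-0.4, -0.8, 0.1]
opening: 0.004
grip_force: 0.0
```

Request:
{"op": "step_arm", "data": {"increments": [{"slide":[0,0,0.004],"roll":0},{"slide":[0,0,0.007],"roll":0},{"slide":[0,0,0.01],"roll":0},{"slide":[0,0,0.012],"roll":0},{"slide":[0,0,0.014],"roll":0}]}}

```text
t: 6.42
eef_pos: [609.8, 77.1, 123.1]
tcp_rot: [3.141, -0.0, 0.273]
ft_force: [-0.3, 0.5, 2.9]
opening: 0.007
grip_force: 1.5
```

Request:
{"op": "step_arm", "data": {"increments": [{"slide":[0,0,0.001],"roll":0},{"slide":[0,0,0.002],"roll":0},{"slide":[0,0,0.003],"roll":0},{"slide":[0,0,0.003],"roll":0}]}}

```text
t: 6.92
eef_pos: [609.9, 77.1, 120.7]
tcp_rot: [3.141, -0.001, 0.273]
ft_force: [-1.6, 0.5, 9.4]
opening: 0.005
grip_force: 4.4
```

Request:
{"op": "step_arm", "data": {"increments": [{"slide":[0,0,0.001],"roll":0},{"slide":[0,0,0.001],"roll":0},{"slide":[0,0,0.001],"roll":0}]}}

```text
t: 7.3
eef_pos: [609.9, 77.1, 119.9]
tcp_rot: [3.141, -0.001, 0.273]
ft_force: [-1.5, 0.6, 10.4]
opening: 0.004
grip_force: 5.3
```

Request:
{"op": "step_arm", "data": {"increments": [{"slide":[0,0,-0.008],"roll":0},{"slide":[0,0,-0.025],"roll":0},{"slide":[0,0,-0.055],"roll":0},{"slide":[0,0,-0.065],"roll":0},{"slide":[0,0,-0.065],"roll":0}]}}

```text
t: 7.92
eef_pos: [609.8, 77.1, 184.5]
tcp_rot: [3.141, -0.001, 0.273]
ft_force: [-0.7, -0.2, -0.2]
opening: 0.003
grip_force: 0.0
```

```bash
python3 - <<'E'
from h import *
inc([539,281.5,184])
c=cam("scene");pads(c)
c=cam("top");pads(c)
E
```

```text
eef [609.8  77.1 184.5] inc [-0.0132 -0.2159  0.0005] F [-0.7 -0.2 -0.2] t 7.92
blue px [320. 200.] 162 mid [ 499.2 -104.6  123.9] mean [ 499.6 -103.2  124.1] ext [30. 33.  5.]
yellow px [341. 260.] 118 mid [612.8  76.6 124.6] mean [612.9  78.1 124.6] ext [24. 30.  3.]
green px [479. 300.] 407 mid [539.9 280.8 130.5] mean [541.1 281.8 130.7] ext [33. 32.  6.]
red px [252. 176.] 129 mid [ 539.8 -278.4  130.4] mean [ 541.3 -276.3  130.7] ext [31. 32.  5.]
blue px [380. 281.] 222 mid [ 497.9 -103.1  126.2] mean [ 497.1 -103.8  125. ] ext [32. 30.  7.]
blue px [468. 334.] 214 mid [ 391.6 -266.5  133.3] mean [ 391.7 -265.8  132. ] ext [30. 29.  7.]
green px [182. 265.] 215 mid [538.2 282.3 132.8] mean [538.4 282.4 131.3] ext [32. 30.  7.]
red px [468. 258.] 234 mid [ 539.1 -276.8  133. ] mean [ 538.6 -277.5  131.5] ext [30. 30.  8.]
```

The yellow pad is at about 124.6 mm, and 10.4 N at 119.9 mm means the knob is on its stop. Next is green.

Request:
{"op": "step_arm", "data": {"increments": [{"slide":[-0.003,-0.054,0],"roll":0},{"slide":[-0.007,-0.108,0],"roll":0},{"slide":[-0.01,-0.162,0],"roll":0},{"slide":[-0.013,-0.216,0],"roll":0},{"slide":[-0.013,-0.216,0],"roll":0}]}}

```text
t: 8.65
eef_pos: [537.3, 284.5, 182.9]
tcp_rot: [-3.142, 0.002, 0.277]
ft_force: [0.4, -1.1, -0.0]
opening: 0.004
grip_force: 0.0
```

Request:
{"op": "step_arm", "data": {"increments": [{"slide":[0,0,0.02],"roll":0},{"slide":[0,0,0.038],"roll":0},{"slide":[0,0,0.047],"roll":0},{"slide":[0,0,0.047],"roll":0}]}}

```text
t: 9.15
eef_pos: [539.1, 281.0, 136.3]
tcp_rot: [3.141, 0.002, 0.272]
ft_force: [0.1, -0.8, -0.2]
opening: 0.004
grip_force: 0.0
```

```bash
python3 - <<'E'
from h import *
inc([539,281.5,120])
c=cam("wrist");pads(c)
c=cam("scene");pads(c);cv2.imwrite("pics/s3.png",cv2.resize(c["color"][180:380,290:550,::-1],None,fx=3,fy=3))
E
```

```text
eef [539.1 281.  136.3] inc [ 0.0001 -0.0005  0.0163] F [ 0.1 -0.8 -0.2] t 9.15
green px [315. 271.] 537 mid [549.  283.4 129.7] mean [550.5 284.  130. ] ext [13. 25.  5.]
blue px [308. 158.] 93 mid [ 394.5 -267.3  131.4] mean [ 395.1 -265.6  131.4] ext [28. 29.  5.]
blue px [320. 200.] 165 mid [ 498.6 -105.7  123.9] mean [ 499.6 -103.5  124.2] ext [30. 32.  5.]
yellow px [342. 259.] 156 mid [609.7  75.5 124.5] mean [609.9  77.  124.6] ext [30. 31.  3.]
green px [480. 301.] 341 mid [539.4 281.  130.2] mean [543.  283.2 130.7] ext [32. 31.  5.]
red px [252. 176.] 130 mid [ 540.8 -278.3  130.3] mean [ 540.8 -275.9  130.5] ext [30. 35.  5.]
```

View pics/s3.png

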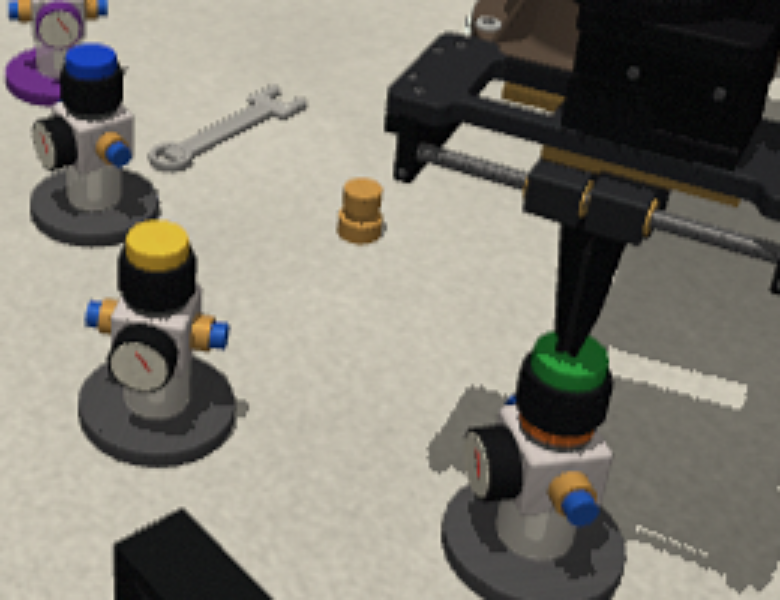

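Blue and yellow are both locked, with their rings hidden. The fingers are centred over the green pad, so I'll press it.

Request:
{"op": "step_arm", "data": {"increments": [{"slide":[0,0,0.004],"roll":0},{"slide":[0,0,0.007],"roll":0},{"slide":[0,0,0.01],"roll":0},{"slide":[0,0,0.012],"roll":0},{"slide":[0,0,0.014],"roll":0}]}}

```text
t: 9.88
eef_pos: [539.2, 281.7, 123.1]
tcp_rot: [3.141, -0.0, 0.273]
ft_force: [-0.6, -1.0, 2.7]
opening: 0.004
grip_force: 1.5
```

Request:
{"op": "step_arm", "data": {"increments": [{"slide":[0,0,0.001],"roll":0},{"slide":[0,0,0.002],"roll":0},{"slide":[0,0,0.003],"roll":0},{"slide":[0,0,0.003],"roll":0}]}}

```text
t: 10.38
eef_pos: [539.2, 281.7, 120.7]
tcp_rot: [3.142, -0.001, 0.273]
ft_force: [-1.3, -1.4, 8.9]
opening: 0.005
grip_force: 4.4
```

Request:
{"op": "step_arm", "data": {"increments": [{"slide":[0,0,0.001],"roll":0},{"slide":[0,0,0.001],"roll":0},{"slide":[0,0,0.001],"roll":0}]}}

```text
t: 10.75
eef_pos: [539.3, 281.7, 120.0]
tcp_rot: [3.142, -0.001, 0.273]
ft_force: [-2.1, -2.6, 9.8]
opening: 0.008
grip_force: 5.3
```

Request:
{"op": "step_arm", "data": {"increments": [{"slide":[0,0,-0.008],"roll":0},{"slide":[0,0,-0.025],"roll":0},{"slide":[0,0,-0.07],"roll":0},{"slide":[0,0,-0.08],"roll":0},{"slide":[0,0,-0.08],"roll":0}]}}

```text
t: 11.38
eef_pos: [539.1, 281.7, 199.8]
tcp_rot: [-3.142, -0.001, 0.273]
ft_force: [0.3, -0.4, -1.1]
opening: 0.004
grip_force: 0.0
```

```bash
python3 - <<'E'
from h import *
c=cam("scene");pads(c);cv2.imwrite("pics/s4.png",c["color"][...,::-1])
E
```

```text
blue px [307. 158.] 90 mid [ 394.  -267.3  130.9] mean [ 394.9 -266.   131.4] ext [28. 30.  4.]
blue px [320. 200.] 164 mid [ 498.4 -105.8  123.9] mean [ 499.6 -104.   124.4] ext [31. 35.  5.]
yellow px [341. 259.] 120 mid [609.6  76.5 124.5] mean [610.4  77.3 124.5] ext [30. 30.  3.]
green px [479. 304.] 383 mid [539.3 281.4 123.9] mean [541.  281.7 124.2] ext [32. 30.  5.]
red px [252. 176.] 129 mid [ 539.9 -277.   130.6] mean [ 541.1 -275.9  130.9] ext [30. 30.  5.]
```

View pics/s4.png

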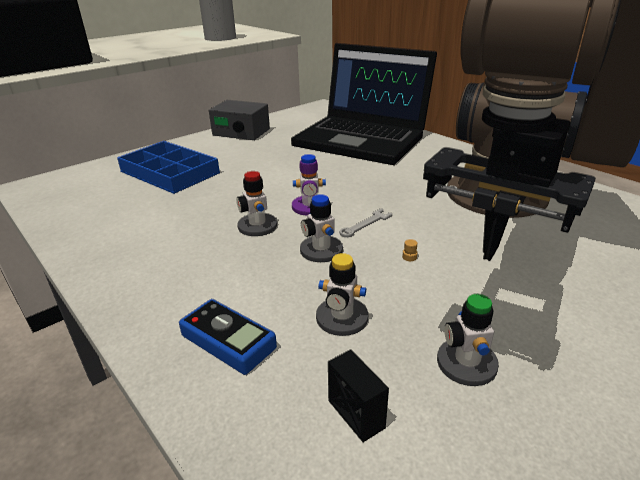

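The blue (320,200), yellow (342,259) and green (479,304) knobs are down, the red one is up, and nothing else has moved. The arm is clear, so I'll hand in.

```bash
python3 -c "
from cell import env
print(env.job_done())"
```

```text
the job is handed in; nothing more can be done
None
```

I locked the blue, yellow and green knobs in that order with about 10–12 N each, left the red one up with nothing else disturbed, and handed the job in; no verdict was returned.

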